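Twist the top beaker off the locked stack and put it on the balance

TASK

Two beakers are nested and twist-locked together in the holder. Turn the blue top beaker anticlockwise (seen from above) to unlock it from the white one, lift it off so that the white beaker stays seated in the holder, and set the blue beaker down upright near the middle of the balance's round pan without dropping it. Do not knock over the bottles and the black can standing around.

Things in the scene. Friction and masses are not known exactly. Their poses are not given: they have to be found in the camera images.
- top_grip (a point): Blue upper beaker, 88 mm tall, loose, about 80 g. Point on its axis, 62 mm above its underside, 26 mm below its rim, in the middle of the plain round cup wall (58 mm outside diameter, 3 mm thick): grip here, fingers coming down at the +y and -y sides (within 40 degrees of the y axis), clear of the ears at +x and -x. z is up the beaker.
- top_ear (a point): Outer tip of the blue beaker's rim ear at its +x side; its twin is opposite at -x. Each ear is 14 mm wide, 6 mm thick, reaches 37 mm from the axis and lies 18.5 to 24.5 mm above the grip point. Axes as the blue beaker's.
- top_claw (a point): Underside of the blue beaker's claw at +x, its twin opposite. They hang 20 to 41 mm below the grip point, out to 43 mm from the axis, hooked under the white rim ears, so a straight lift drags the white beaker along. Anticlockwise from above they are free after 30 degrees; from 40 to 130 (60 is good) it lifts out. It turns easily; clockwise is blocked.
- top_foot (a point): Centre of the blue beaker's underside: bottom of its 36 mm long plug foot (41 to 48 mm wide), nested in the white cup with 2 mm of play. A shoulder above the foot rests on the white rim. A lift of 45 mm clears the white beaker.
- low_mid (a point): White beaker, the lower one, same shape as the blue one, loose, about 120 g, held from turning (but not from being lifted) by the holder. This point lies on its axis, 44 mm above its underside (half-way up). z is up; its rim ears point along +x and -x. While locked its x axis is within a few degrees of the blue beaker's.
- seat (a point): Holder, fixed: dark steel plate 120x100x8 mm with a low ring and four small aluminium cheeks up to 38 mm high. This point is the middle of the plate's top, on which the white beaker's underside rests (8 mm above the counter).
- pan (a point): Bench balance, fixed: white case 180x140x33 mm with a dark display at one end and a round steel pan of 112 mm diameter. This point is the centre of the pan's top face, 42 mm above the counter. The pan does not move. z is up.
- bottle_pink: Small bottle with pink medium, 45 mm wide, 98 mm tall, loose bystander. Origin under its centre.
- bottle_amber: Brown bottle with black cap, 55 mm wide, 120 mm tall, loose bystander. Origin under its centre.
- can_black: Black round can, 41 mm wide, 66 mm tall, loose bystander. Origin under its centre.
Not all that is in view belongs to the job. There is more than one size of the part that bears top_grip; the job needs the smallest. Leave any red look-alike of the part that bears low_mid alone.

How it is judged (in metres and radians):
On the way, in this order (a step that is already met when the one before it is completed fails the run):
1. the blue beaker has been turned out of its lock (over 30 degrees) while still nested in the white one (angle between the x axis of top_grip and the x axis of low_mid, either way round above 0.52 rad and z of top_grip in the frame of low_mid below 0.095 m and horizontal distance between top_grip and low_mid below 0.012 m).
2. the blue beaker is lifted clear of the white one, which is still seated in the holder (z of top_grip in the frame of low_mid above 0.11 m and z of low_mid in the frame of seat between 0.037 and 0.051 m and horizontal distance between low_mid and seat below 0.008 m and angle between low_mid's own z axis and vertical below 0.12 rad), for 0.1 s.
At the end, for the whole second after the job is handed in: The blue beaker stands upright (within 6 degrees) and still on the balance's pan, its axis within 30 mm of the pan's centre; the white beaker is still seated upright in the holder (within 7 mm in height, 8 mm sideways and 7 degrees of its place) (horizontal distance between top_grip and pan below 0.03 m and z of top_grip in the frame of pan between 0.057 and 0.067 m and angle between top_grip's own z axis and vertical below 0.1 rad and linear speed of top_beaker below 0.02 m/s and z of low_mid in the frame of seat between 0.037 and 0.051 m and horizontal distance between low_mid and seat below 0.008 m and angle between low_mid's own z axis and vertical below 0.12 rad); the robot touches nothing.
It fails at once if the blue beaker is dropped: it falls free of the fingers while more than 20 mm above its place on the pan (contact force between the fingers and top_beaker below 0.01 N and z of top_grip in the frame of pan above 0.082 m and linear speed of top_beaker above 0.4 m/s).
It fails at once if the white beaker is pulled up out of the holder (lifted by more than 15 mm) (z of low_mid in the frame of seat above 0.059 m).
It fails at once if a bottle or the black can is knocked over (tilted more than 30 degrees) (angle between any of bottle_pink, bottle_amber, can_black's own z axis and vertical above 0.52 rad).
It also fails if it takes over 37 s, if anything falls off the work surface, if the arm or the gripper's body presses on something with over 40 N, if the wrist force passes 120 N, or if a joint passes its speed limit or range.

ROBOT

A 7-joint arm with a two-finger parallel gripper is mounted at the origin on a cart in front of the work surface, level with it; the furniture and walls round the work are solid. World frame = base frame: x ahead of the robot, y to its left, z up, the work surface at z = 0. Lengths are in m, angles in degrees, forces in N, time in s.
With the tool pointing down it reaches from about 0.35 to 0.775 m from the base axis. Payload 3.1 kg.
Tool frame: the origin (TCP) lies on the centre line of the jaws, within the pads' length; the fingertips stand 17 mm ahead of it and the grasp point (between the pads) lies 2 mm behind it (robot.tip_reach is the distance from the TCP to the fingertips, in m); z points along the fingers, y is the line along which they close (so a half turn about z gives the same grasp; the last joint's range is limited). The gripper opens to 85 mm and grips with 20 to 120 N. Pads are 22 mm wide; open, the fingers measure 114 mm over their backs; the gripper's body (76 mm by 85 mm) begins 54 mm behind the grasp point. The pads swing forward as they close: fully open they stand 13 mm farther back than shut.
Start: joints at [66.194, 17.813, 0.802, 86.603, -0.252, 75.585, -1.558], TCP at [0.201, -0.512, 0.248] pointing down, gripper open.
Joint ranges: [-154.91, 154.91], [-16.99, 109.72], [-72.82, 74.43], [7.12, 147.25], [-82.49, 262.49], [11.32, 116.49], [-174.64, 174.64]. Speed limits (degrees/s): [159.86, 159.86, 180, 180, 180, 180, 180].

INTERFACE

Orientations are given as [roll, pitch, yaw] about the fixed x, y, z axes, in that order (R = Rz(yaw) Ry(pitch) Rx(roll)).
In Python, from station import robot, fingers, vision, workorder, recognise gives the robot as it stands. Calls block until the motion is done:
- robot.move_to(position, orientation): joint-space move of the TCP to a pose.
- robot.line_to(position, orientation=None, velocity=0.15, f_stop=None): straight line of the TCP; orientation=None keeps the orientation; velocity is the mean speed in m/s. With f_stop (N) it stops when the force on the tool has changed by that much, and returns True; else False.
- robot.move_j(angles): joint-space move.
- fingers.gripper_to(opening, force=None): opening from 0.0 (shut) to 1.0 (fully open); force is the grip in N (None keeps the last); returns when the fingers have stopped.
- robot.pause(seconds).
- robot.inverse_kinematics(position, orientation): joint angles nearest the present ones, or None.
- vision.grab_frame(name): name is "scene" or "top" or "wrist"; returns the picture (400x640x3 uint8, red, green, blue); there is no depth.
- vision.calibration(name): a dict with "mtx" (3x3 intrinsics, pixels), "k1" (the pictures are not rectified: a ray, as slopes to the right and down, at radius r is drawn at 1 + k1 r^2 times it, then the intrinsics apply), "extrinsics" (4x4, takes a point from world to camera coordinates); the wrist camera has in their place "T_tool_cam" (4x4, takes a point from camera to tool coordinates, whose origin is the TCP and whose axes are the flange's). Camera axes: x right, y up, looking along -z (the intrinsics and any distortion apply to the point x, -y, -z); pixel columns grow to the right and rows downward; lengths in m; the calibration is good to about 2 mm. A picture is of the moment at which its call begins: read the wrist's pose just before it. calibration takes no time and is no camera call.
A pose or a line that the arm cannot do raises robot.PlanningError and nothing moves.
- workorder.close_job(): hands the job in; it is judged then, once.
Trained networks look in the newest picture that a camera, given by its name, has taken for a name from the list of things; names that differ only in an ending like _2 or _b are one class to them, and where a whole thing is asked for, a point or a joint stands for the part that bears it (a point fixed in the world has none). Each returns a list of dicts, best first, with "p" (0 to 1); they miss things now and then, are a little off and sometimes report something else, mostly with a low value. They report only what shows in the picture. A call takes as long as a camera call. They do not tell look-alikes from the thing itself.
- recognise(label, camera): "rect" ([centre column, centre row, width, height] in pixels, round what is visible of it).
Readings, each from a call of its own:
- robot.current_time_s(): time.
- robot.current_joint_positions(): joint angles.
- robot.current_dq(): joint speeds.
- robot.current_joint_torque(): joint torques, N m.
- robot.current_tool_pos(): TCP position.
- robot.current_eef_rot(): TCP orientation.
- robot.current_contact_force(): force on the tool from outside, world axes, zero at the start.
- robot.current_torque(): the same for the moment, N m.
- robot.current_finger_gap(): opening from 0.0 (shut) to 1.0 (fully open).
- robot.current_gripper_force(): force on a finger pad.
Only numpy, scipy, OpenCV 4.12 (cv2) and the standard library are available. Lean on these libraries where they do the work, as an engineer would, in place of code of your own. Each camera call takes 0.05 s, during which the arm holds its last target. There are 200 camera calls.

## Working session

There is one attempt and no reset: what is moved stays moved. The work goes in short steps, each a Python script; the robot and the scene stay as the last script left them, time stands still between calls to the robot, and variables do not carry over. Pictures are saved under pics/ and viewed, at most 10 in all, crops included, and the job is handed in when it is done.

```bash
ls; mkdir -p pics
cat > h.py <<'E'
import numpy as np, cv2
from station import robot, fingers, vision, workorder, recognise
def ray(cam,u,v,T_wt=None):
    c=vision.calibration(cam);K=np.array(c["mtx"]);k=c["k1"]
    d=np.array([(u-K[0,2])/K[0,0],(v-K[1,2])/K[1,1]])
    p=d.copy()
    for _ in range(20): p=d/(1+k*(p@p))
    r=np.array([p[0],-p[1],-1.0])
    T=np.linalg.inv(np.array(c["extrinsics"])) if T_wt is None else T_wt@np.array(c["T_tool_cam"])
    return T[:3,3],T[:3,:3]@r
def at_z(cam,u,v,z,T=None):
    o,d=ray(cam,u,v,T); return o+d*(z-o[2])/d[2]
def proj(cam,P,T_wt=None):
    c=vision.calibration(cam);K=np.array(c["mtx"])
    E=np.array(c["extrinsics"]) if T_wt is None else np.linalg.inv(T_wt@np.array(c["T_tool_cam"]))
    q=E[:3,:3]@np.array(P)+E[:3,3]; p=np.array([q[0],-q[1]])/-q[2]
    p=p*(1+c["k1"]*(p@p)); return K[0,0]*p[0]+K[0,2],K[1,1]*p[1]+K[1,2]
def save(name,img): cv2.imwrite("pics/"+name,cv2.cvtColor(img,cv2.COLOR_RGB2BGR))
E
python3 - <<'E'
from h import *
for c in("top","scene"):
    save(c+".png",vision.grab_frame(c))
    print(c,np.linalg.inv(np.array(vision.calibration(c)["extrinsics"]))[:3,3].round(3))
    for l in("top_grip","low_mid","top_ear","top_claw","seat","pan","bottle_pink","bottle_amber","can_black"):
        print(l,[(np.round(d["rect"]).astype(int).tolist(),round(d["p"],2)) for d in recognise(l,c)][:5])
print(robot.current_time_s(),robot.current_eef_rot())
E
```

```text
pics
top [0.456 0.018 1.257]
top_grip [([247, 164, 32, 36], 0.81), ([312, 227, 24, 38], 0.78), ([249, 220, 22, 28], 0.72)]
low_mid [([216, 270, 25, 25], 0.82), ([259, 221, 10, 24], 0.53)]
top_ear [([316, 228, 29, 35], 0.92), ([247, 164, 32, 43], 0.78)]
top_claw [([245, 166, 32, 38], 0.78), ([313, 228, 25, 36], 0.7), ([250, 220, 23, 30], 0.67)]
seat [([258, 224, 40, 42], 0.85)]
pan [([381, 200, 47, 63], 0.79)]
bottle_pink [([297, 150, 13, 17], 0.55), ([461, 230, 27, 18], 0.39)]
bottle_amber [([461, 233, 23, 18], 0.56), ([262, 223, 5, 13], 0.18)]
can_black [([188, 248, 15, 12], 0.75)]
scene [ 0.609 -1.033  1.229]
top_grip [([353, 170, 28, 31], 0.97), ([309, 159, 20, 22], 0.84), ([304, 202, 32, 35], 0.59)]
low_mid [([275, 156, 18, 20], 0.88), ([320, 258, 51, 35], 0.7), ([312, 174, 17, 15], 0.52), ([293, 146, 3, 12], 0.44)]
top_ear [([352, 170, 27, 28], 0.72), ([309, 163, 17, 17], 0.64), ([301, 203, 31, 31], 0.61), ([293, 145, 4, 12], 0.58)]
top_claw [([311, 160, 22, 21], 0.77), ([350, 171, 24, 30], 0.68), ([300, 202, 30, 39], 0.6)]
seat []
pan [([318, 257, 50, 36], 0.74)]
bottle_pink []
bottle_amber [([286, 311, 18, 27], 0.93), ([318, 258, 51, 38], 0.73)]
can_black [([295, 145, 8, 13], 0.68)]
1.0 [1.79996689e+02 1.86998974e-04 2.14220949e+01]
```

Run:
```python
import cv2
a=cv2.imread("pics/top.png")[110:310,150:500];b=cv2.imread("pics/scene.png")[110:350,200:440]
cv2.imwrite("pics/a.png",cv2.resize(a,(800,457),interpolation=cv2.INTER_CUBIC))
cv2.imwrite("pics/b.png",cv2.resize(b,(600,600),interpolation=cv2.INTER_CUBIC))
```

```text
(no output)
```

View pics/a.png

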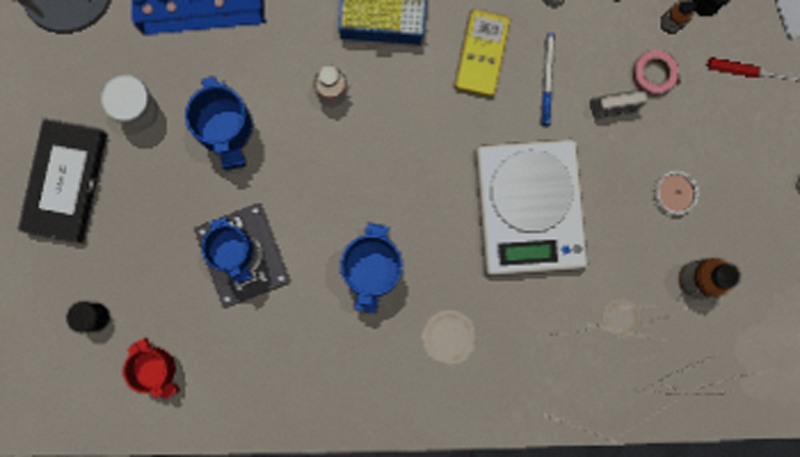

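View pics/b.png

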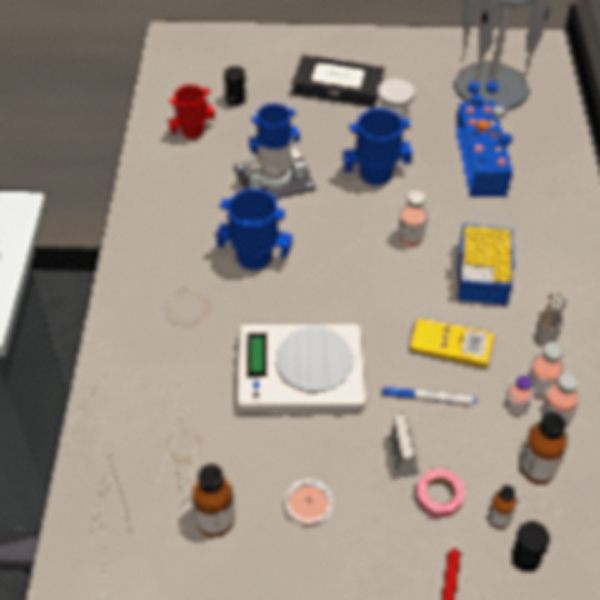

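The top view shows the stack in the holder at crop (228,250), i.e. full (250,219). Two larger blue beakers stand at (245,162) and (312,227), the red look-alike at (216,272), and the pan at about (382,193). The scene view agrees.

Run:
```python
from h import *
pr=lambda n,p:print(n,np.round(p,3))
pr("stack rim",at_z("top",249.5,219,.148)); pr("pan",at_z("top",382.4,193.3,.042))
pr("big1",at_z("top",245,162,.1));pr("big2",at_z("top",312,227,.1));pr("red",at_z("top",216,272,.08));pr("can",at_z("top",189,249,.06))
pr("amber",at_z("top",463,231,.12));pr("ear a",at_z("top",241.5,204.5,.143));pr("ear b",at_z("top",253,231,.143))
pr("pan scene",at_z("scene",200+315*.4,110+358*.4,.042)); pr("stack scene",at_z("scene",200+273*.4,110+116*.4,.148))
c=vision.calibration("wrist");print(np.round(c["T_tool_cam"],3),c["mtx"],c["k1"])
for a in (0,45,90,-45,60,-60,120): print(a,robot.inverse_kinematics([.45,-.25,.33],[180,0,a]))
```

```text
stack rim [0.538 0.2   0.148]
pan [ 0.615 -0.196  0.042]
big1 [0.713 0.22  0.1  ]
big2 [0.513 0.024 0.1  ]
red [0.388 0.312 0.08 ]
can [0.457 0.4   0.06 ]
amber [ 0.489 -0.412  0.12 ]
ear a [0.58  0.223 0.143]
ear b [0.504 0.191 0.143]
pan scene [ 0.619 -0.199  0.042]
stack scene [0.544 0.197 0.148]
[[-0.001  0.95   0.311  0.08 ]
 [ 1.     0.001  0.    -0.   ]
 [-0.     0.311 -0.95  -0.125]
 [ 0.     0.     0.     1.   ]] [[311.55844931   0.         319.62824362]
 [  0.         311.55844931 193.75943775]
 [  0.           0.           1.        ]] 0.015981255473542004
0 [ 35.40924811  12.36272537 -10.28850392  82.49696727   2.19876571
  85.33653862 -64.82446088]
45 [ 39.15341148  12.65990394 -15.00787518  82.3520285    3.26390306
  85.41407283 -20.76673504]
90 [ 44.5239211   13.22601017 -21.87139234  82.1472426    4.90402458
  85.56488888  22.7997022 ]
-45 [  31.82667104   12.14492334   -5.8077615    82.63664722    1.22401915
   85.28000472 -108.95269895]
60 [ 40.94836095  12.82965595 -17.28762273  82.28310522   3.79547225
  85.45881149  -6.23344703]
-60 [  30.62700253   12.08570011   -4.31300157   82.68353957    0.90530782
   85.26457229 -123.66549612]
120 [ 47.01472066  13.55283293 -25.10527702  82.05396304   5.7226973
  85.65423762  52.09040111]
```

```bash
cat >> h.py <<'E'
from scipy.spatial.transform import Rotation as Rn
def Twt():
    T=np.eye(4);T[:3,:3]=Rn.from_euler("xyz",robot.current_eef_rot(),degrees=True).as_matrix();T[:3,3]=robot.current_tool_pos();return T
E
python3 - <<'E'
from h import *
robot.move_to([.541,.199,.28],[180,0,23])
T=Twt();np.save("T1.npy",T);im=vision.grab_frame("wrist");save("w1.png",im)
for l in("top_grip","low_mid","top_ear","top_claw"):
    print(l,[(np.round(d["rect"]).astype(int).tolist(),round(d["p"],2)) for d in recognise(l,"wrist")][:5])
print(robot.current_time_s(),T.round(3),robot.current_joint_positions())
for n,p in(("rim",[.541,.199,.148]),):print(n,proj("wrist",p,T))
E
```

```text
top_grip [([310, 174, 72, 94], 0.85), ([373, 34, 86, 64], 0.83), ([451, 242, 101, 106], 0.65), ([313, 140, 45, 34], 0.38)]
low_mid [([178, 239, 71, 82], 0.57), ([313, 141, 46, 38], 0.53)]
top_ear [([311, 176, 68, 98], 0.97), ([372, 33, 91, 62], 0.87), ([452, 241, 107, 108], 0.62)]
top_claw [([313, 173, 67, 98], 0.96), ([372, 32, 89, 63], 0.76), ([451, 241, 105, 108], 0.56), ([126, 157, 67, 44], 0.19)]
4.0333 [[ 0.921  0.389 -0.     0.542]
 [ 0.389 -0.921 -0.001  0.198]
 [-0.     0.001 -1.     0.28 ]
 [ 0.     0.     0.     1.   ]] [  17.17342904   32.61208676  -63.73382621   77.2660026    28.93821574
   87.3212358  -110.99052812]
rim (np.float64(318.03624625673956), np.float64(188.80593944173995))
```

View pics/w1.png

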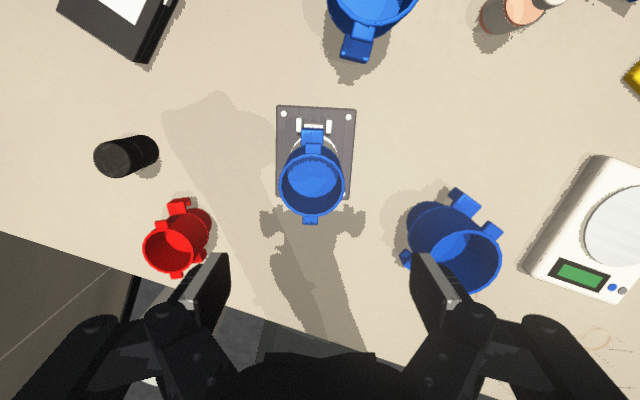

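The wrist view shows the small blue beaker in the holder. Its rim centre is at about (312,184), the far ear tip at (313,129) and the near ear tip at (310,223).

Run:
```python
from h import *
T=np.load("T1.npy")
im=cv2.imread("pics/w1.png");crop=im[110:240,260:370];cv2.imwrite("pics/w1c.png",cv2.resize(crop,None,fx=4.6,fy=4.6,interpolation=cv2.INTER_CUBIC))
c=at_z("wrist",312,184.5,.148,T);print("c",c.round(4))
a=at_z("wrist",313,129,.1465,T);b=at_z("wrist",310,223,.1465,T)
print(a.round(3),b.round(3),np.linalg.norm(a-b),np.degrees(np.arctan2(*(a-b)[1::-1])))
l=at_z("wrist",279,184,.148,T);r=at_z("wrist",345,184,.148,T);print("dia",np.linalg.norm(l-r))
h=at_z("wrist",316,152,.008,T);print([at_z("wrist",u,v,.008,T).round(3) for u,v in((283,113),(349,117))])
```

```text
c [0.5426 0.2053 0.148 ]
[0.586 0.222 0.146] [0.508 0.193 0.146] 0.0834790030759526 20.564686138236173
dia 0.05671269162885854
[array([0.574, 0.26 , 0.008]), array([0.602, 0.183, 0.008])]
```

View pics/w1c.png

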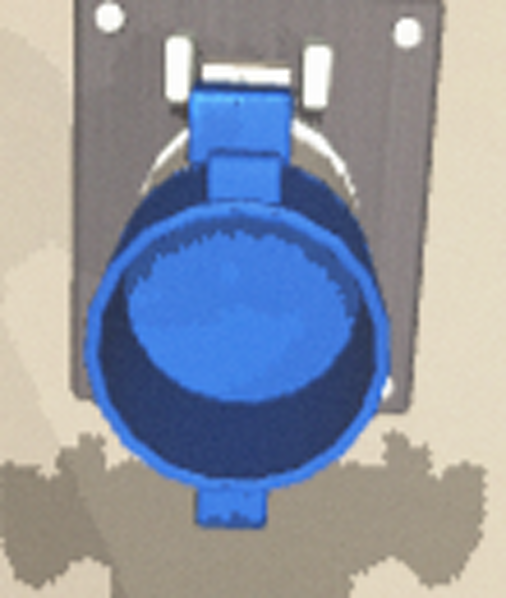

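Run:
```python
from h import *
X,Y=.5425,.205;A=20.6
q=robot.current_joint_positions()
for z,a in((.12,A),(.12,A+60),(.2,A+60)):print(np.round(robot.inverse_kinematics([X,Y,z],[180,0,a]),1))
robot.line_to([X,Y,.2],[180,0,A],.15)
print(robot.line_to([X,Y,.120],None,.1,f_stop=10),robot.current_tool_pos())
fingers.gripper_to(0.0,40)
print(robot.current_finger_gap(),robot.current_gripper_force(),robot.current_contact_force(),robot.current_torque(),robot.current_joint_positions().round(1),robot.current_time_s())
T=Twt();np.save("T2.npy",T);save("w2.png",vision.grab_frame("wrist"))
```

```text
[  15.    39.7  -58.    90.7   35.3   69.7 -119.2]
[ 19.6  46.  -69.3  90.5  44.2  74.9 -65.5]
[ 16.5  35.9 -61.7  84.6  31.9  78.4 -56.4]
False [0.54295028 0.20545679 0.1207254 ]
0.6833442429184395 42.74591088294983 [-0.15358978 -0.25373149  4.70611122] [-0.10189397  0.1109617   0.00098119] [  15.1   39.7  -58.3   90.6   35.4   69.8 -119.3] 6.0333
```

View pics/w2.png

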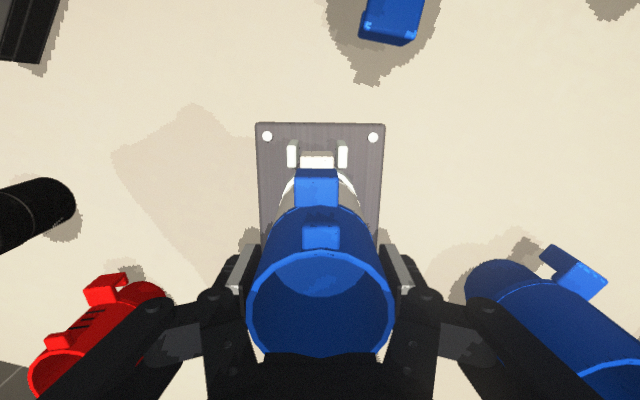

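The pads hold the plain wall at gap 0.683, which is 58 mm. The ears are clear and lie along the image vertical. Now I turn it.

Run:
```python
from h import *
X,Y,Z=robot.current_tool_pos();A=20.6
t0=robot.current_time_s()
for d in range(11,56,11):
    robot.line_to([X,Y,Z],[180,0,A+d],.05)
    print(d,robot.current_eef_rot().round(1),np.round(robot.current_contact_force(),1),np.round(robot.current_torque(),2),round(robot.current_time_s()-t0,2))
print(robot.current_finger_gap(),robot.current_gripper_force(),robot.current_tool_pos(),robot.current_joint_positions().round(1))
T=Twt();np.save("T3.npy",T);save("w3.png",vision.grab_frame("wrist"))
```

```text
11 [180.   -0.   31.4] [-0.8 -0.8  2.6] [-0.19  0.01  0.03] 0.34
22 [180.   -0.   42.4] [ 0.3 -0.3  2.7] [-0.11 -0.07 -0.02] 0.68
33 [180.   -0.   53.4] [-0.7 -0.9  2.4] [-0.13  0.01  0.01] 1.02
44 [180.   -0.   64.4] [-0.5  0.   1.7] [-0.11 -0.01 -0.03] 1.37
55 [180.   -0.   75.3] [0.1 0.1 2.3] [-0.06 -0.07 -0.02] 1.71
0.6799133124615026 43.01355242729187 [0.54298321 0.2056241  0.12108842] [ 19.2  45.5 -68.5  90.4  43.5  74.6 -70.2]
```

View pics/w3.png

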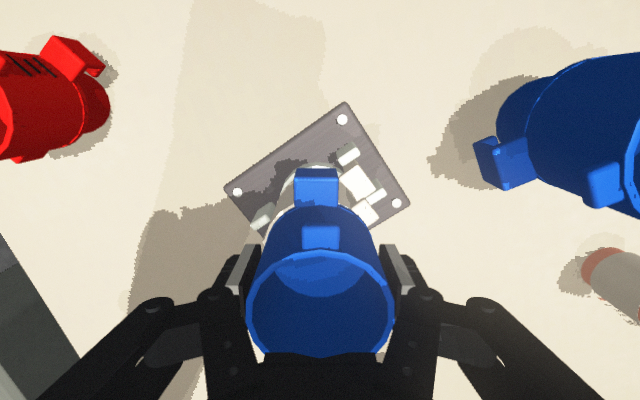

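The blue beaker turned 55° with the jaws, and the white ear stayed at the cheeks (358,182). I lift slowly and check.

Run:
```python
from h import *
X,Y,Z=robot.current_tool_pos()
for h,v in((.012,.03),(.03,.04),(.06,.06)):
    s=robot.line_to([X,Y,Z+h],None,v,f_stop=8)
    print(h,s,np.round(robot.current_contact_force(),1),robot.current_tool_pos().round(4))
    if s: break
else: robot.line_to([X,Y,Z+.1],None,.1); robot.pause(.15)
T=Twt();np.save("T4.npy",T);save("w4.png",vision.grab_frame("wrist"))
s=vision.grab_frame("scene");cv2.imwrite("pics/s4.png",cv2.resize(cv2.cvtColor(s,4)[120:280,260:420],(600,600)))
print(robot.current_time_s(),robot.current_finger_gap())
```

```text
0.012 False [ 0.4  0.  -1.5] [0.543  0.2056 0.1331]
0.03 False [-0.9 -0.5 -0.9] [0.543  0.2056 0.1513]
0.06 False [-0.6 -0.  -1. ] [0.543  0.2056 0.1812]
10.4417 0.6830052118755175
```

View pics/w4.png

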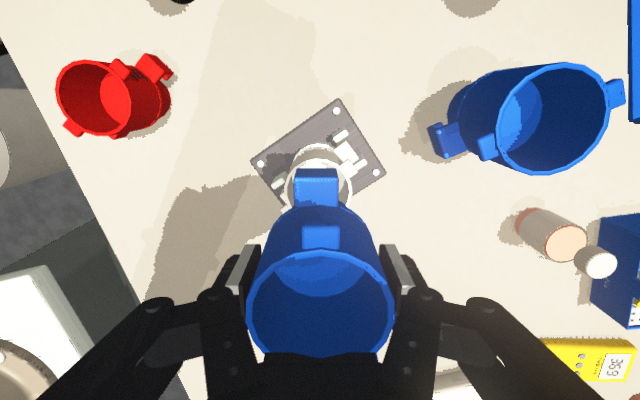

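View pics/s4.png

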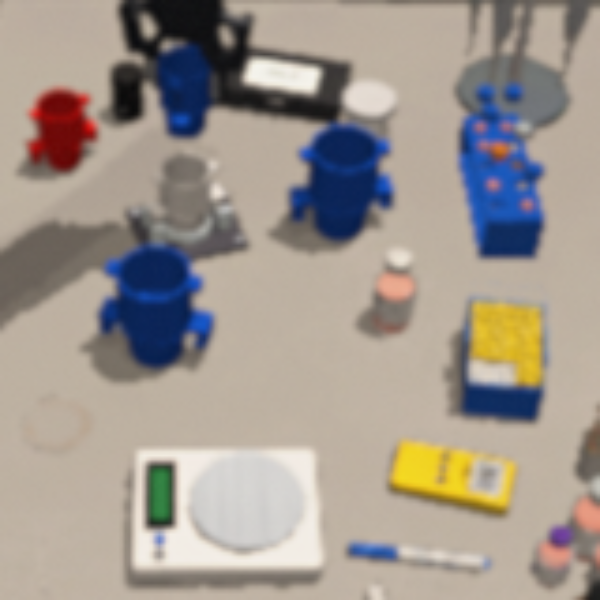

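The blue beaker is clear and the white one still stands in the holder. Next I carry it to the pan.

Run:
```python
from h import *
X,Y=.617,-.197
p=robot.current_tool_pos()
robot.line_to([p[0],p[1],.26],None,.15)
robot.move_to([X,Y,.26],[180,0,60])
print(robot.current_finger_gap(),robot.current_joint_positions().round(0),robot.current_time_s())
robot.line_to([X,Y,.115],None,.12); robot.pause(.2)
print(robot.current_contact_force(),robot.current_tool_pos())
s=robot.line_to([X,Y,.097],None,.02,f_stop=4)
print(s,robot.current_contact_force(),robot.current_tool_pos(),robot.current_time_s())
T=Twt();np.save("T5.npy",T);save("w5.png",vision.grab_frame("wrist"))
```

```text
0.6829222588149763 [ 47.  42. -62.  66.  36.  91. -37.] 12.3667
[ 0.35405418 -0.27051406  0.09196062] [ 0.61738513 -0.19698564  0.1157353 ]
True [-0.49558773 -0.18817569  4.44312906] [ 0.61688122 -0.19702439  0.1031401 ] 14.55
```

View pics/w5.png

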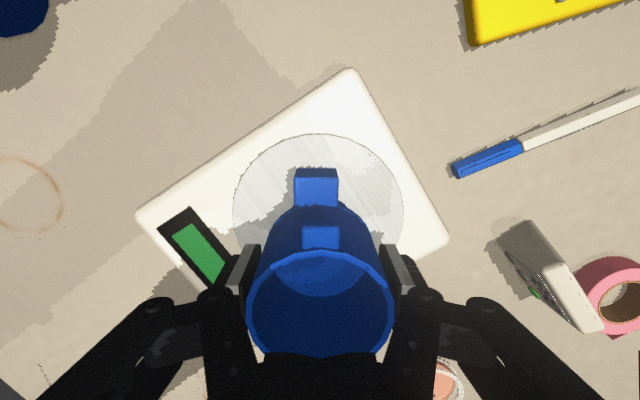

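Contact came at the expected height. The pan disc spans columns 232–404, centred on the jaws, and its far edge is at row 133. I check that edge, then release.

Run:
```python
from h import *
T=np.load("T5.npy");f=at_z("wrist",318,133,.042,T);d=np.linalg.norm(f[:2]-T[:2,3]);print("far edge dist",d)
if abs(d-.056)<.015:
    p=robot.current_tool_pos()
    fingers.gripper_to(1.0,20); robot.pause(.2)
    robot.line_to([p[0],p[1],.26],None,.12); robot.pause(.3)
    np.save("T6.npy",Twt());save("w6.png",vision.grab_frame("wrist"));print(robot.current_time_s())
    s=vision.grab_frame("scene");cv2.imwrite("pics/s6.png",cv2.resize(cv2.cvtColor(s,4)[120:280,260:420],(600,600)))
```

```text
far edge dist 0.05650427887011074
17.0083
```

View pics/s6.png

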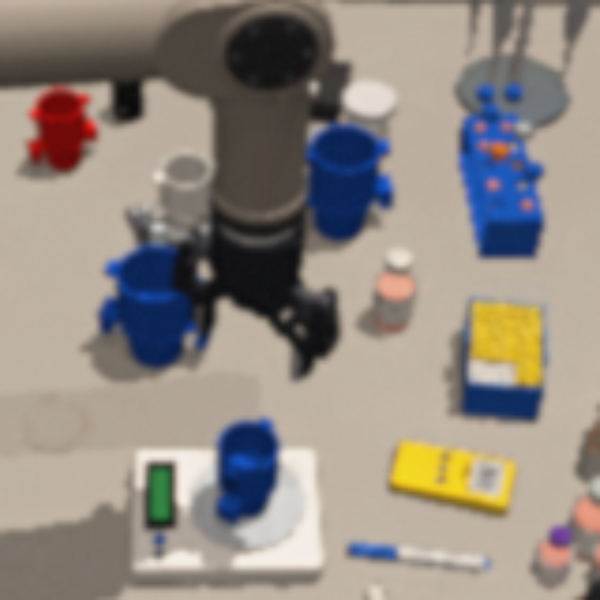

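The scene view shows the blue beaker upright on the pan at (248,480). The white beaker is still in the holder at (185,190), and the robot is clear of everything.

```bash
python3 -c "
from h import *
print(workorder.close_job())"
```

```text
the job is handed in; nothing more can be done
None
```

The job is handed in: I unlocked the blue beaker with a 55° anticlockwise turn, lifted it off and set it upright on the middle of the pan; the last picture shows the white beaker still in the holder, and `close_job` returned no verdict.

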